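Scrub a beaker on the upright brush and hold it down on the glass rinser

TASK

Wash up the brown glass beaker that stands mouth down on the sheet pan: keep it mouth down, push it down over the upright brush until the brush nearly reaches the beaker's bottom and draw it up more than halfway, twice, then lift it off the brush. Set it mouth down and centred on the sprung black star of the glass rinser, press the star down with the beaker until it bears on its hard stop, and finish while still holding it pressed there, firmly but not hard, for it is glass. Leave the other things on the pan as they stand.

Things in the scene. Friction and masses are not known exactly. Their poses are not given: they have to be found in the camera images.
- pan: Aluminium quarter sheet pan, fixed, 240 mm (its x) by 330 mm (its y), rim 25 mm high, floor 3 mm thick, at any yaw within about 0.3 rad; it lies on the left or right of the work. Origin: centre of its underside. The beaker and three bystanders stand on its floor, one in each quarter, in any order, about 110 mm apart along pan x and 150 mm along pan y.
- beaker: Tall beaker of brown (amber) glass, the one to wash, standing mouth down. Outside diameter 54 mm (a straight cylinder), height 95 mm, wall 2.5 mm, bottom 4 mm thick (so 91 mm deep inside), 60 to 130 g. Origin: centre of its mouth, in the plane of the rim; z points from the mouth to the closed bottom, up at the start.
- beaker_base (a point): Centre of the outer face of the beaker's closed bottom, which is on top while it is mouth down (95 mm from the mouth).
- brush: Upright glass-washing brush, white bristles with blue rows on a black rubber suction foot stuck to the table (fixed; foot 96 mm wide, tapering to 24 mm at 34 mm height). Brush axis is vertical (z). The hard core (18 to 20 mm thick, from 34 to 130 mm height) is solid; the bristles, 48 mm across, are soft and give no resistance. Origin: on the axis, on the table.
- brush_tip (a point): Top end of the brush, on its axis, 130 mm above the table. With the beaker mouth down over the brush, this point's height above the beaker's mouth is how deep the brush is inside; the hard core meets the glass bottom at 91 mm.
- rinser: Counter-top glass rinser, fixed: steel drip tray 220 mm (x) by 160 mm (y), 22 mm high, a brass collar in the middle and on it the sprung valve, a black plastic star with six arms and an outer ring 90 mm across. Origin: centre of the tray's underside, under the star's axis. It lies on the side of the work away from the pan.
- valve_top (a point): Centre of the star's upper face, on which the beaker's rim comes to rest; 46 mm above the table when free and 34 mm when fully down. A brass nozzle 14 mm wide rises 8 mm above it, into the beaker's mouth.
- valve (a joint): Downward travel of the sprung star: 0 free, 0.012 m at its hard stop. Pressing it takes about 4 N to start moving and 8.5 to 9 N to reach the stop (420 N/m). Some 12 to 20 N of push holds it firmly against the stop; more than 30 N is too much for the glass.
- jug: Bystander: stainless steel pouring jug, 72 mm wide, 85 mm high, with a handle that stands out 30 mm on its +y side, roughly along the pan's +y axis. Origin: centre of its underside.
- low_beaker: Bystander: low clear glass beaker standing mouth up, 52 mm wide, 68 mm high. Origin: centre of its underside.
- oil_bottle: Bystander: small clear bottle with a black cap and paper label, 40 mm wide, 85 mm high. Origin: centre of its underside.

How it is judged:
On the way, in this order (a step that is already met when the one before it is completed fails the run):
1. first stroke down: the beaker, mouth down, is over the brush with the brush at least 75 mm inside (z of brush_tip in the frame of beaker above 0.075 m and horizontal distance between brush_tip and beaker below 0.016 m and angle between beaker's own z axis and vertical below 0.2 rad), for 0.05 s.
2. drawn up: the brush is less than 45 mm inside (z of brush_tip in the frame of beaker below 0.045 m), for 0.05 s.
3. second stroke down: the brush is at least 75 mm inside again (all of step 1), for 0.05 s.
4. lifted off: the mouth is above the tip of the brush (z of brush_tip in the frame of beaker below -0.002 m), for 0.05 s.
At the end, for the whole second after the job is handed in: Through the last second the hand holds the beaker still, mouth down (tilt under 0.15 rad), rim on the star and within 12 mm of its axis; the star is at its stop (travel over 10.5 of 12 mm), pressed by the beaker with 9.5 to 30 N (more than the spring takes) (value of joint valve above 0.0105 m and contact force between beaker and rinser between 9.5 and 30 N and horizontal distance between beaker and valve_top below 0.012 m and z of beaker in the frame of valve_top between -0.004 and 0.004 m and angle between beaker's own z axis and vertical below 0.15 rad and height (world z) of beaker_base above 0.1 m and contact force between the fingers and beaker above 2 N and linear speed of beaker below 0.02 m/s); the arm keeps its last pose, push and grip.
It fails at once if the other things on the pan are moved more than 25 mm or tipped (distance of any of jug, low_beaker, oil_bottle from where it was at the start of the episode above 0.025 m or angle between any of jug, low_beaker, oil_bottle's own z axis and vertical above 0.3 rad).
It fails at once if the glass is forced against brush or rinser with more than 45 N (contact force between beaker and rinser above 45 N or contact force between beaker and brush above 45 N).
It fails at once if the beaker is turned over or knocked down (angle between beaker's own z axis and vertical above 0.8 rad).
It also fails if it takes over 53 s, if anything falls off the work surface, if the arm or the gripper's body presses on something with over 40 N, if the wrist force passes 120 N, or if a joint passes its speed limit or range.

ROBOT

A 6-joint arm with a two-finger parallel gripper is mounted at the origin on the work surface. World frame = base frame: x ahead of the robot, y to its left, z up, the work surface at z = 0. Lengths are in m, angles in rad, forces in N, time in s.
With the tool pointing down it reaches from about 0.3 to 0.775 m from the base axis. Payload 14.6 kg.
Tool frame: the origin (TCP) lies at the very end of the fingers, on their centre line; the grasp point (between the pads) lies 19 mm behind it; z points along the fingers, y is the line along which they close (so a half turn about z gives the same grasp; the last joint's range is limited). The gripper opens to 94 mm and grips with 3 to 60 N. Pads are 16 mm wide; open, the fingers measure 119 mm over their backs; the gripper's body (75 mm by 177 mm) begins 78 mm behind the grasp point.
Start: joints at [-1.191, 0.3, 1.521, -0, 1.321, -0.067], TCP at [0.238, -0.496, 0.205] pointing down, gripper open.
Joint ranges: [-3.03, 3.03], [-0.79, 2.21], [0.23, 2.52], [-1.04, 4.18], [0, 3.07], [-2.55, 2.55]. Speed limits (rad/s): [2.22, 2.22, 2.57, 3.14, 3.14, 3.14].

INTERFACE

Orientations are given as [roll, pitch, yaw] about the fixed x, y, z axes, in that order (R = Rz(yaw) Ry(pitch) Rx(roll)).
In Python, from station import ctrl gives the robot as it stands.
- The arm moves only by the tool move_arm, never from a script. Its argument "increments" is a list of rows, each a list of 7 numbers: the opening, from 0 (shut) to 1 (fully open), then the shift along the tool's x, y, z in units of 50 mm (1.0 is 50 mm), then the turn, a rotation vector about the tool's x, y, z in rad. In form: [[claw, tx, ty, tz, rx, ry, rz], ...]. A call has 1 to 20 rows; each row shifts and turns the commanded pose from where the row before left it, along the tool's axes as they then stand; what a row does not reach is not made up. A row lasts 1/10 s, in which the tool goes at most 50 mm and 8.59 degrees, less where a joint would pass 70% of its speed; a pose out of reach is approached as far as the arm can. A call is refused whole if a number of a shift passes 1 or a number of a turn 0.15, either way. A call with a gripper value outside its range is refused whole. The fingers move at their own pace and stop on an object; "force" is the grip in N (left out, the last holds). Time passes only in rows, so rows that do not move let the fingers close. It gives the time, the measured TCP pose, the force, the opening and the grip force at its end, in the units of the state.
- ctrl.get_obs(): the state, without advancing time (a new reading comes with each control period).
- ctrl.camera(name): name is "side" or "top"; returns a dict with "color" (420x560x3 uint8, blue, green, red), "K" (3x3 intrinsics, pixels), "pose" (4x4, takes a point from camera to world coordinates). Camera axes: x right, y down, z forward; pixel columns grow to the right and rows downward; lengths in m; the calibration is good to about 2 mm. A picture is of the moment at which its call begins. There is no depth.
- ctrl.hand_in(): hands the job in; it is judged then, once.
Trained networks look in a picture, given as the dict that the camera call returned (one of the last four; its "shot" number tells which), for a name from the list of things; names that differ only in an ending like _2 or _b are one class to them, and where a whole thing is asked for, a point or a joint stands for the part that bears it (a point fixed in the world has none). Each returns a list of dicts, best first, with "conf" (0 to 1); they miss things now and then, are a little off and sometimes report something else, mostly with a low value. They report only what shows in the picture. A call takes as long as a camera call.
- ctrl.cut_out(name, picture): "mask" (420x560 bool, what is visible of it) and "centre" ([row, column] in pixels, amid what is visible of it).
The state is a dict: "time_s": time; "qpos": joint angles; "joint_vel": joint speeds; "tau": joint torques, N m; "ee_pos": TCP position; "eef_rot": TCP orientation; "force": force on the tool from outside, world axes, zero at the start; "moment": the same for the moment, N m; "grip_width": finger opening in m; "grip_force": force on a finger pad.
Only numpy, scipy, OpenCV 4.12 (cv2) and the standard library are available. Lean on these libraries where they do the work, as an engineer would, in place of code of your own. Each camera call takes 0.05 s, during which the arm holds its last target. There are 200 camera calls.

## Working session

There is one attempt and no reset: what is moved stays moved. The work goes in short steps, Python scripts to look and compute and a tool call to move; the robot and the scene stay as the last step left them, time stands still between calls to the robot, and variables do not carry over. Pictures are saved under pics/ and viewed, at most 10 in all, crops included, and the job is handed in when it is done.

Besides the shell and the picture viewer there is one more tool, called after "Call:" as name(argument=value, ...), one argument or row to a line, values as JSON. move_arm: Moves the arm, as the interface text tells. Its arguments: {"type":"object","properties":{"increments":{"type":"array","items":{"type":"array","items":{"type":"number"}}},"force":{"type":"number"}},"required":["increments"]}

```bash
mkdir -p pics; cat > h.py <<'E'
import numpy as np, cv2
from station import ctrl
def ray(p,rc,z):
    K,T=p["K"],p["pose"]; d=T[:3,:3]@np.linalg.solve(K,[rc[1],rc[0],1.]); o=T[:3,3]
    return o+d*(z-o[2])/d[2]
def proj(p,X):
    T=np.linalg.inv(p["pose"]); c=p["K"]@(T[:3,:3]@np.array(X)+T[:3,3]); return c[:2]/c[2]
E
python3 - <<'E'
from h import *
o=ctrl.get_obs(); print(o)
for n in("top","side"):
    p=ctrl.camera(n); cv2.imwrite(f"pics/{n}0.png",p["color"]); print(n,p["pose"].round(3).tolist(),p["K"][0].round(1))
    for t in("beaker","brush","rinser","valve_top","jug","low_beaker","oil_bottle","pan"):
        for r in ctrl.cut_out(t,p)[:2]:
            m=r["mask"];ys,xs=np.nonzero(m); print(t,round(r["conf"],2),np.round(r["centre"],1),xs.min(),xs.max(),ys.min(),ys.max(),m.sum(), ray(p,r["centre"],0.09 if t in("beaker","jug") else .046).round(3))
E
```

```text
{'time_s': 0.0, 'qpos': array([-1.19060595e+00,  3.00473191e-01,  1.52159912e+00,  3.59174779e-06,
        1.32070983e+00, -6.66315635e-02]), 'joint_vel': array([-4.52543245e-04,  4.12194377e-04,  3.53437548e-05,  8.02617673e-04,
       -5.59166258e-04,  2.04067307e-04]), 'tau': array([ 6.79609893e-04, -5.31806552e+01, -3.52736378e+01,  7.09151826e-02,
        2.43266195e-02, -1.25912952e-04]), 'ee_pos': array([ 0.23753679, -0.49575763,  0.20487756]), 'eef_rot': array([-3.14040604e+00, -8.26695376e-05,  4.46820997e-01]), 'force': array([-0.05745555,  0.16894328,  0.51468978]), 'moment': array([0.04194668, 0.00298424, 0.00446715]), 'grip_force': 0.0, 'grip_width': 0.09387610165336903}
top [[-0.019, -0.998, 0.063, 0.422], [-1.0, 0.019, 0.005, -0.005], [-0.006, -0.063, -0.998, 1.501], [0.0, 0.0, 0.0, 1.0]] [493.4   0.  286.8]
beaker 0.6 [220.9 418.3] 405 430 216 234 394 [ 0.455 -0.372  0.09 ]
brush 0.72 [210.2 282. ] 266 296 195 224 737 [0.495 0.017 0.046]
brush 0.66 [208.  193.9] 155 232 164 251 4068 [0.506 0.277 0.046]
rinser 0.95 [208.4 193.4] 155 231 164 250 4032 [0.505 0.279 0.046]
[... 685 characters left out ...]
   0.  279.3]
beaker 0.98 [341.3 279.1] 266 291 319 369 1170 [ 0.44  -0.413  0.09 ]
beaker 0.58 [299.1 250.7] 235 265 274 324 1372 [ 0.406 -0.276  0.09 ]
brush 0.58 [241.  267.8] 250 282 212 262 1058 [0.499 0.009 0.046]
rinser 0.57 [204.3 257.7] 214 297 182 226 2025 [0.507 0.214 0.046]
valve_top 0.55 [196.2 252.9] 242 268 187 201 270 [0.501 0.268 0.046]
jug 0.64 [335.3 322.1] 309 333 315 353 850 [ 0.528 -0.413  0.09 ]
jug 0.6 [300.8 250.5] 234 266 275 324 1384 [ 0.405 -0.281  0.09 ]
low_beaker 0.62 [331.4 319. ] 309 334 314 353 911 [ 0.54  -0.356  0.046]
oil_bottle 0.74 [292.3 291.8] 286 302 272 306 455 [ 0.513 -0.217  0.046]
pan 0.71 [341.2 294.7] 213 371 268 398 8621 [ 0.482 -0.375  0.046]
```

View pics/top0.png

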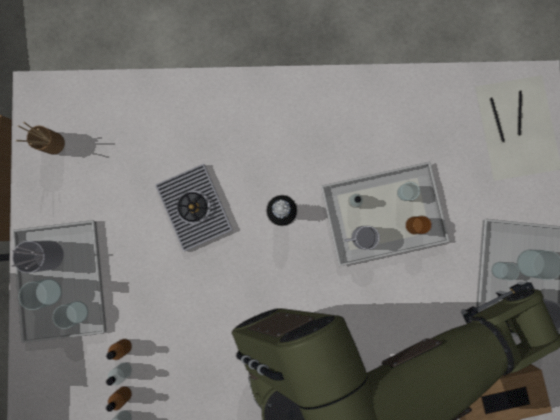

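View pics/side0.png

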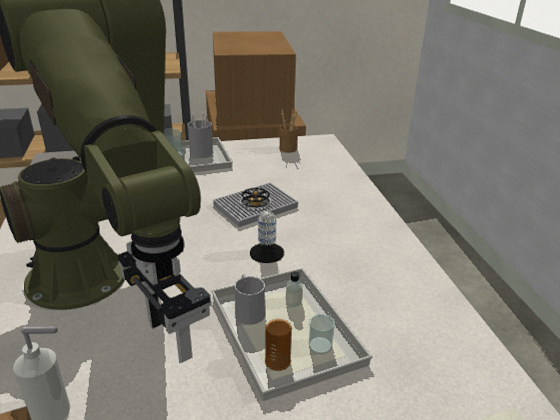

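Top picture: amber beaker at about (418,225), low beaker (408,190), bottle (356,200), jug (365,238), brush (282,210), star (192,207). In the side picture the amber beaker is at (279,344) and its mask matches. Next I fit the known shapes to both masks.

```bash
cat >> h.py <<'E'
from scipy.optimize import least_squares
a=np.linspace(0,2*np.pi,48)
def pts(xy,rings): return np.array([[xy[0]+r*np.cos(t),xy[1]+r*np.sin(t),z] for r,z in rings for t in a])
def bbox(m): ys,xs=np.nonzero(m); return np.array([xs.min()-.5,xs.max()+.5,ys.min()-.5,ys.max()+.5])
def pb(p,P):
    q=np.array([proj(p,X) for X in P]); return np.array([q[:,0].min(),q[:,0].max(),q[:,1].min(),q[:,1].max()])
def fit(obs,rings,x0):
    f=lambda x:np.concatenate([pb(p,pts(x,rings))-b for p,b in obs])
    r=least_squares(f,x0,loss="soft_l1",diff_step=1e-4); return r.x.round(4),r.fun.round(1)
E
python3 - <<'E'
from h import *
T=ctrl.camera("top");S=ctrl.camera("side")
g=lambda n,p,i=0:(p,bbox(ctrl.cut_out(n,p)[i]["mask"]))
B=[(.027,.003),(.027,.098)]
t,s=g("beaker",T),g("beaker",S)
for o in([t,s],[t],[s]):print("beaker",*fit(o,B,[.45,-.37]))
R=[(.045,.046)]
t,s=g("valve_top",T),g("valve_top",S)
for o in([t,s],[t],[s]):print("star",*fit(o,R,[.51,.28]))
R=[(.048,0),(.048,.004),(.024,.13)]
t,s=g("brush",T),g("brush",S)
for o in([t,s],[t],[s]):print("brush",*fit(o,R,[.5,.015]))
m=ctrl.cut_out("rinser",T)[0]["mask"].astype(np.uint8)
r=cv2.minAreaRect(np.argwhere(m>0)[:,::-1].astype(np.float32));print(r,ray(T,r[0][::-1],.015))
for o,b in(([.455,-.372],0),):print(bbox(ctrl.cut_out("low_beaker",T)[0]["mask"]))
w=np.hstack([cv2.resize(T["color"][150:280,150:460],None,fx=2.5,fy=2.5,interpolation=2)]);cv2.imwrite("pics/c.png",w)
E
```

```text
beaker [ 0.4443 -0.3797] [ 0.1  0.9 -0.6 -1.5 -0.2 -1.3 -0.1 -0.4]
beaker [ 0.4412 -0.3781] [-0.4  0.4  0.5 -0.5]
beaker [ 0.4457 -0.3808] [ 0.5 -0.5  0.2 -0.1]
star [0.5119 0.2855] [-0.5  0.9  0.5 -0.2 -0.5  0.9  0.3 -1.3]
star [0.5124 0.2859] [-0.7  0.7  0.3 -0.3]
star [0.5106 0.2822] [-0.7  0.7  0.8 -0.8]
brush [0.4977 0.0201] [-0.1  0.5 -0.3  0.3 -0.3  0.3 -3.8  0.3]
brush [0.4976 0.0207] [-0.3  0.3 -0.3  0.3]
brush [0.497  0.0159] [-0.3  0.3 -3.   1.2]
((192.9742431640625, 207.06700134277344), (73.4095230102539, 54.727149963378906), 66.03751373291016) [0.51090191 0.28616455 0.015     ]
[396.5 419.5 181.5 200.5]
```

Call:
move_arm(
  increments=[
    [1, 0.59, -0.04, 0, 0, 0, 0],
    [1, 0.59, -0.04, 0, 0, 0, 0],
    [1, 0.59, -0.04, 0, 0, 0, 0],
    [1, 0.59, -0.04, 0, 0, 0, 0],
    [1, 0.59, -0.04, 0, 0, 0, 0],
    [1, 0.59, -0.04, 0, 0, 0, 0],
    [1, 0.59, -0.04, 0, 0, 0, 0],
    [1, 0.59, -0.04, 0, 0, 0, 0],
    [1, 0, 0, 0, 0, 0, 0.11],
    [1, 0, 0, 0, 0, 0, 0.11],
    [1, 0, 0, 0, 0, 0, 0],
    [1, 0, 0, 0, 0, 0, 0],
  ],
  force=40,
)

```text
time_s: 2.6
ee_pos: [0.4435, -0.3797, 0.2054]
eef_rot: [3.142, 0.0, 0.23]
force: [0.6, 0.1, -0.1]
grip_width: 0.094
grip_force: 0.0
```

Call:
move_arm(
  increments=[
    [1, 0, 0, 0.4, 0, 0, 0],
    [1, 0, 0, 0.4, 0, 0, 0],
    [1, 0, 0, 0.4, 0, 0, 0],
    [1, 0, 0, 0.4, 0, 0, 0],
    [1, 0, 0, 0.4, 0, 0, 0],
    [1, 0, 0, 0.4, 0, 0, 0],
    [1, 0, 0, 0.4, 0, 0, 0],
    [1, 0, 0, 0.38, 0, 0, 0],
    [1, 0, 0, 0, 0, 0, 0],
    [1, 0, 0, 0, 0, 0, 0],
  ],
)

```text
time_s: 3.6
ee_pos: [0.4436, -0.3798, 0.047]
eef_rot: [3.142, -0.0, 0.228]
force: [-0.0, -0.2, 0.6]
grip_width: 0.094
grip_force: 0.0
```

```bash
python3 - <<'E'
from h import *
S=ctrl.camera("side");T=ctrl.camera("top")
a=cv2.resize(S["color"][200:400,150:380],None,fx=2.2,fy=2.2,interpolation=2)
cv2.imwrite("pics/s1.png",a)
print(ctrl.get_obs()["ee_pos"],ctrl.get_obs()["force"])
E
```

```text
[ 0.44395266 -0.3800979   0.04771484] [-0.8513934   0.11114195 -0.38875507]
```

View pics/s1.png

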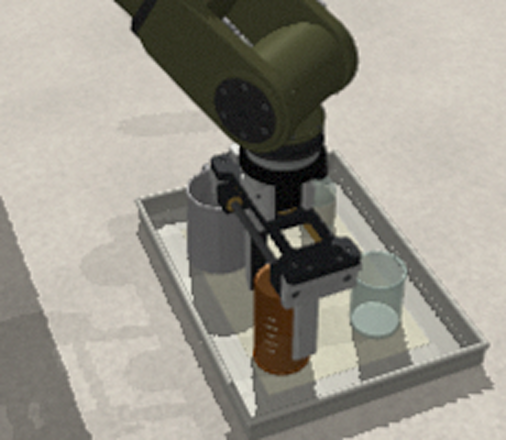

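The gripper straddles the amber beaker: near finger at crop x≈303, beaker axis at about 281, bystanders untouched. I'll check whether that offset is just perspective.

```bash
python3 - <<'E'
from h import *
S=ctrl.camera("side")
f=lambda X:((proj(S,X)-[150,200])*2.2).round()
y=np.array([np.sin(.228),-np.cos(.228),0]);x=np.array([np.cos(.228),np.sin(.228),0])
c=np.array([.444,-.380,.047])
for s in(-.008,.008):print(f(c+.0595*y+s*x))
for s in(-.027,.027):print(f([.444+s*.98,-.380-s*.2,.05]))
E
```

```text
[300. 366.]
[316. 360.]
[251. 317.]
[309. 317.]
```

Call:
move_arm(
  increments=[
    [0, 0, 0, 0, 0, 0, 0],
    [0, 0, 0, 0, 0, 0, 0],
    [0, 0, 0, 0, 0, 0, 0],
    [0, 0, 0, 0, 0, 0, 0],
    [0, 0, 0, 0, 0, 0, 0],
    [0, 0, 0, 0, 0, 0, 0],
    [0, 0, 0, 0, 0, 0, 0],
    [0, 0, 0, 0, 0, 0, 0],
  ],
)

```text
time_s: 4.55
ee_pos: [0.4436, -0.3797, 0.0465]
eef_rot: [3.141, -0.0, 0.227]
force: [-0.1, 0.2, 0.2]
grip_width: 0.054
grip_force: 40.0
```

Call:
move_arm(
  increments=[
    [0, 0, 0, -0.2, 0, 0, 0],
    [0, 0, 0, -0.4, 0, 0, 0],
    [0, 0, 0, -0.5, 0, 0, 0],
    [0, 0, 0, -0.5, 0, 0, 0],
    [0, 0, 0, -0.5, 0, 0, 0],
    [0, 0, 0, -0.5, 0, 0, 0],
    [0, 0, 0, -0.4, 0, 0, 0],
    [0, 0, 0, -0.2, 0, 0, 0],
    [0, 0, 0, 0, 0, 0, 0],
  ],
)

```text
time_s: 5.45
ee_pos: [0.4438, -0.3798, 0.2078]
eef_rot: [3.14, -0.001, 0.227]
force: [1.0, 0.5, -0.1]
grip_width: 0.0542
grip_force: 40.0
```

Call:
move_arm(
  increments=[
    [0, 0.15, -0.4, 0, 0, 0, 0],
    [0, 0.18, -0.47, 0, 0, 0, 0],
    [0, 0.18, -0.47, 0, 0, 0, 0],
    [0, 0.18, -0.47, 0, 0, 0, 0],
    [0, 0.18, -0.47, 0, 0, 0, 0],
    [0, 0.18, -0.47, 0, 0, 0, 0],
    [0, 0.18, -0.47, 0, 0, 0, 0],
    [0, 0.18, -0.47, 0, 0, 0, 0],
    [0, 0.18, -0.47, 0, 0, 0, 0],
    [0, 0.18, -0.47, 0, 0, 0, 0],
    [0, 0.18, -0.47, 0, 0, 0, 0],
    [0, 0.18, -0.47, 0, 0, 0, 0],
    [0, 0.18, -0.47, 0, 0, 0, 0],
    [0, 0.18, -0.47, 0, 0, 0, 0],
    [0, 0.18, -0.47, 0, 0, 0, 0],
    [0, 0.18, -0.5, 0, 0, 0, 0],
    [0, 0, 0, 0, 0, 0, 0],
    [0, 0, 0, 0, 0, 0, 0],
  ],
)

```text
time_s: 7.25
ee_pos: [0.4979, 0.017, 0.2055]
eef_rot: [-3.141, 0.002, 0.228]
force: [-0.3, -0.1, -0.5]
grip_width: 0.0543
grip_force: 40.0
```

```bash
python3 - <<'E'
from h import *
S=ctrl.camera("side");T=ctrl.camera("top")
o=ctrl.get_obs();print(o["ee_pos"],o["force"])
for p in(S,T):
  for n in("beaker","brush"):
    for r in ctrl.cut_out(n,p)[:1]:print(n,r["conf"],bbox(r["mask"]))
cv2.imwrite("pics/s2.png",cv2.resize(S["color"][120:300,180:400],None,fx=2.5,fy=2.5,interpolation=2))
c=np.r_[o["ee_pos"][:2]]
B=o["ee_pos"][2]-.0435
print("pred",pb(S,pts(c,[(.027,B),(.027,B+.095)])))
for z in (.13,.0): print("brush",proj(S,[.4975,.0195,z]))
E
```

```text
[0.4980524  0.01623027 0.20591716] [-0.23069956 -0.29709264 -0.48790637]
beaker 0.77 [257.5 278.5 165.5 206.5]
brush 0.56 [249.5 283.5 211.5 262.5]
brush 0.67 [271.5 293.5 216.5 225.5]
pred [256.56529849 278.01941801 164.58415546 207.27266805]
brush [266.64513357 212.30311444]
brush [266.45953967 252.78674795]
```

View pics/s2.png

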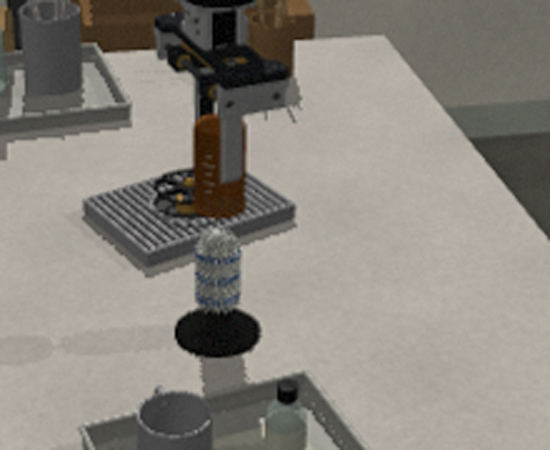

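The beaker is held upright over the brush (beaker axis at crop x≈219, brush at 218), with its mouth clear above the tip. Now the two strokes.

Call:
move_arm(
  increments=[
    [0, 0, -0.05, 0.1, 0, 0, 0],
    [0, 0, 0, 0.25, 0, 0, 0],
    [0, 0, 0, 0.25, 0, 0, 0],
    [0, 0, 0, 0.25, 0, 0, 0],
    [0, 0, 0, 0.25, 0, 0, 0],
    [0, 0, 0, 0.25, 0, 0, 0],
    [0, 0, 0, 0.25, 0, 0, 0],
    [0, 0, 0, 0.25, 0, 0, 0],
    [0, 0, 0, 0.25, 0, 0, 0],
    [0, 0, 0, 0.2, 0, 0, 0],
    [0, 0, 0, 0, 0, 0, 0],
    [0, 0, 0, 0, 0, 0, 0],
    [0, 0, 0, 0, 0, 0, 0],
  ],
)

```text
time_s: 8.85
ee_pos: [0.4981, 0.0193, 0.092]
eef_rot: [3.141, -0.001, 0.227]
force: [-0.3, 0.1, -0.7]
grip_width: 0.054
grip_force: 40.0
```

Call:
move_arm(
  increments=[
    [0, 0, 0, -0.2, 0, 0, 0],
    [0, 0, 0, -0.3, 0, 0, 0],
    [0, 0, 0, -0.3, 0, 0, 0],
    [0, 0, 0, -0.3, 0, 0, 0],
    [0, 0, 0, -0.1, 0, 0, 0],
    [0, 0, 0, 0, 0, 0, 0],
    [0, 0, 0, 0, 0, 0, 0],
    [0, 0, 0, 0, 0, 0, 0],
    [0, 0, 0, 0.2, 0, 0, 0],
    [0, 0, 0, 0.3, 0, 0, 0],
    [0, 0, 0, 0.3, 0, 0, 0],
    [0, 0, 0, 0.3, 0, 0, 0],
    [0, 0, 0, 0.1, 0, 0, 0],
    [0, 0, 0, 0, 0, 0, 0],
    [0, 0, 0, 0, 0, 0, 0],
    [0, 0, 0, 0, 0, 0, 0],
  ],
)

```text
time_s: 10.45
ee_pos: [0.4981, 0.0193, 0.092]
eef_rot: [3.141, -0.001, 0.227]
force: [-0.7, 0.2, -0.5]
grip_width: 0.054
grip_force: 40.0
```

```bash
python3 - <<'E'
from h import *
S=ctrl.camera("side");o=ctrl.get_obs();r=ctrl.cut_out("beaker",S)[0]
B=o["ee_pos"][2]-.0435
print(o["ee_pos"],r["conf"],bbox(r["mask"]),pb(S,pts(o["ee_pos"],[(.027,B),(.027,B+.095)])))
E
```

```text
[0.49803701 0.01928997 0.0919967 ] 0.96 [256.5 278.5 202.5 243.5] [256.6237418  277.11196229 202.90940064 243.64081683]
```

Call:
move_arm(
  increments=[
    [0, 0, 0, -0.2, 0, 0, 0],
    [0, 0, 0, -0.4, 0, 0, 0],
    [0, 0, 0, -0.4, 0, 0, 0],
    [0, 0, 0, -0.4, 0, 0, 0],
    [0, 0, 0, -0.4, 0, 0, 0],
    [0, 0, 0, -0.4, 0, 0, 0],
    [0, 0, 0, -0.2, 0, 0, 0],
    [0, 0, 0, 0, 0, 0, 0],
    [0, 0, 0, 0, 0, 0, 0],
    [0, 0, 0, 0, 0, 0, 0],
  ],
)

```text
time_s: 11.55
ee_pos: [0.4974, 0.0193, 0.2105]
eef_rot: [-3.141, 0.002, 0.227]
force: [-0.2, -0.3, 0.2]
grip_width: 0.0536
grip_force: 40.0
```

Call:
move_arm(
  increments=[
    [0, 0.12, -0.43, 0, 0, 0, 0],
    [0, 0.12, -0.43, 0, 0, 0, 0],
    [0, 0.12, -0.43, 0, 0, 0, 0],
    [0, 0.12, -0.43, 0, 0, 0, 0],
    [0, 0.12, -0.43, 0, 0, 0, 0],
    [0, 0.12, -0.43, 0, 0, 0, 0],
    [0, 0.12, -0.43, 0, 0, 0, 0],
    [0, 0.12, -0.43, 0, 0, 0, 0],
    [0, 0.12, -0.43, 0, 0, 0, 0],
    [0, 0.12, -0.43, 0, 0, 0, 0],
    [0, 0.12, -0.43, 0, 0, 0, 0],
    [0, 0.15, -0.38, 0, 0, 0, 0],
    [0, 0, 0, 0.5, 0, 0, 0],
    [0, 0, 0, 0.5, 0, 0, 0],
    [0, 0, 0, 0.5, 0, 0, 0],
    [0, 0, 0, 0, 0, 0, 0],
    [0, 0, 0, 0, 0, 0, 0],
    [0, 0, 0, 0, 0, 0, 0],
  ],
)

```text
time_s: 13.35
ee_pos: [0.5125, 0.285, 0.1378]
eef_rot: [-3.141, -0.002, 0.227]
force: [0.1, -0.3, -1.4]
grip_width: 0.0538
grip_force: 40.0
```

```bash
python3 - <<'E'
from h import *
S=ctrl.camera("side");o=ctrl.get_obs();r=ctrl.cut_out("beaker",S)[0]
B=o["ee_pos"][2]-.0435
print(o["ee_pos"],o["force"],r["conf"],bbox(r["mask"]),pb(S,pts(o["ee_pos"],[(.027,B),(.027,B+.095)])))
for q in ctrl.cut_out("valve_top",S)[:1]:print(q["conf"],bbox(q["mask"]))
cv2.imwrite("pics/s3.png",cv2.resize(S["color"][100:260,180:340],None,fx=3.5,fy=3.5,interpolation=2))
E
```

```text
[0.51242731 0.28498096 0.13778597] [-0.22442653 -0.19175583  0.061258  ] 0.63 [246.5 264.5 148.5 183.5] [246.17652979 264.03420598 147.99044005 183.64211927]
0.77 [241.5 268.5 186.5 201.5]
```

View pics/s3.png

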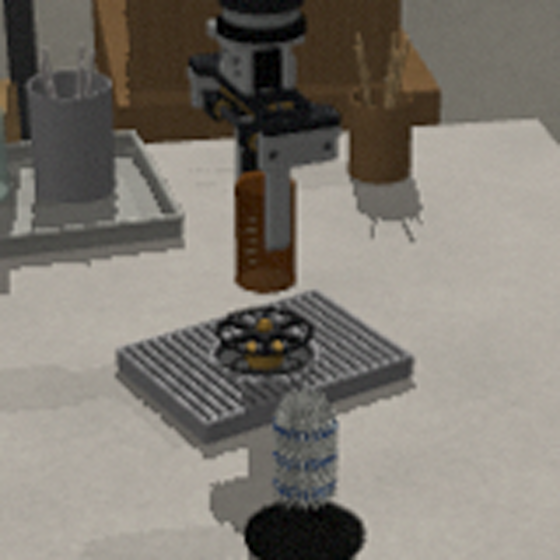

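The beaker is upright above the star (beaker axis at crop x≈265, star centre at 265, y≈328). I lower it to just above the star, then press in small steps.

Call:
move_arm(
  increments=[
    [0, 0, 0, 0.2, 0, 0, 0],
    [0, 0, 0, 0.2, 0, 0, 0],
    [0, 0, 0, 0.2, 0, 0, 0],
    [0, 0, 0, 0.2, 0, 0, 0],
    [0, 0, 0, 0.08, 0, 0, 0],
    [0, 0, 0, 0.04, 0, 0, 0],
    [0, 0, 0, 0.04, 0, 0, 0],
    [0, 0, 0, 0.04, 0, 0, 0],
    [0, 0, 0, 0.04, 0, 0, 0],
    [0, 0, 0, 0.04, 0, 0, 0],
    [0, 0, 0, 0, 0, 0, 0],
    [0, 0, 0, 0, 0, 0, 0],
    [0, 0, 0, 0, 0, 0, 0],
    [0, 0, 0, 0, 0, 0, 0],
  ],
)

```text
time_s: 14.9
ee_pos: [0.512, 0.2848, 0.0828]
eef_rot: [-3.142, -0.0, 0.227]
force: [-2.1, -1.5, 5.8]
grip_width: 0.0541
grip_force: 40.0
```

Call:
move_arm(
  increments=[
    [0, 0, 0, 0.03, 0, 0, 0],
    [0, 0, 0, 0.03, 0, 0, 0],
    [0, 0, 0, 0.03, 0, 0, 0],
    [0, 0, 0, 0, 0, 0, 0],
    [0, 0, 0, 0, 0, 0, 0],
    [0, 0, 0, 0, 0, 0, 0],
  ],
)

```text
time_s: 15.5
ee_pos: [0.5121, 0.2849, 0.0785]
eef_rot: [-3.141, -0.001, 0.227]
force: [-3.4, -2.1, 8.0]
grip_width: 0.0543
grip_force: 40.0
```

Call:
move_arm(
  increments=[
    [0, 0, 0, 0.02, 0, 0, 0],
    [0, 0, 0, 0, 0, 0, 0],
    [0, 0, 0, 0, 0, 0, 0],
    [0, 0, 0, 0, 0, 0, 0],
    [0, 0, 0, 0, 0, 0, 0],
  ],
)

```text
time_s: 16.0
ee_pos: [0.5121, 0.2849, 0.0775]
eef_rot: [-3.141, -0.001, 0.227]
force: [-2.6, -2.3, 7.9]
grip_width: 0.0542
grip_force: 40.0
```

Call:
move_arm(
  increments=[
    [0, 0, 0, 0.015, 0, 0, 0],
    [0, 0, 0, 0, 0, 0, 0],
    [0, 0, 0, 0, 0, 0, 0],
    [0, 0, 0, 0, 0, 0, 0],
    [0, 0, 0, 0, 0, 0, 0],
  ],
)

```text
time_s: 16.5
ee_pos: [0.5122, 0.2849, 0.0772]
eef_rot: [-3.141, -0.001, 0.227]
force: [-4.3, -2.7, 12.1]
grip_width: 0.0542
grip_force: 40.0
```

```bash
python3 - <<'E'
from h import *
F=[]
for i in range(5):S=ctrl.camera("side");o=ctrl.get_obs();F.append(o["force"])
print(np.mean(F,0),np.std(F,0),o["ee_pos"]);r=ctrl.cut_out("beaker",S)[0]
B=.034
print(r["conf"],bbox(r["mask"]),pb(S,pts(o["ee_pos"],[(.027,B),(.027,B+.095)])))
E
```

```text
[-5.05989668 -3.11228165 12.05689363] [0.1705459  0.39311338 0.44059609] [0.51221775 0.28489176 0.07728008]
0.95 [247.5 264.5 167.5 199.5] [246.43505912 263.94614418 165.90429632 200.84598656]
```

Call:
move_arm(
  increments=[
    [0, 0, 0, 0.01, 0, 0, 0],
    [0, 0, 0, 0, 0, 0, 0],
    [0, 0, 0, 0, 0, 0, 0],
    [0, 0, 0, 0, 0, 0, 0],
    [0, 0, 0, 0, 0, 0, 0],
    [0, 0, 0, 0, 0, 0, 0],
    [0, 0, 0, 0, 0, 0, 0],
    [0, 0, 0, 0, 0, 0, 0],
  ],
)

```text
time_s: 17.6
ee_pos: [0.5123, 0.2849, 0.0772]
eef_rot: [-3.141, -0.002, 0.227]
force: [-5.7, -3.3, 15.8]
grip_width: 0.0543
grip_force: 40.0
```

```bash
python3 - <<'E'
from h import *
F=[]
for i in range(6):S=ctrl.camera("side");o=ctrl.get_obs();F.append(o["force"])
print(np.mean(F,0),o["ee_pos"],o["grip_force"])
cv2.imwrite("pics/s4.png",cv2.resize(S["color"][100:260,180:340],None,fx=3.5,fy=3.5,interpolation=2))
E
```

```text
[-5.70799842 -3.70096832 16.280662  ] [0.51231476 0.28492384 0.07719677] 40.00990357249975
```

View pics/s4.png

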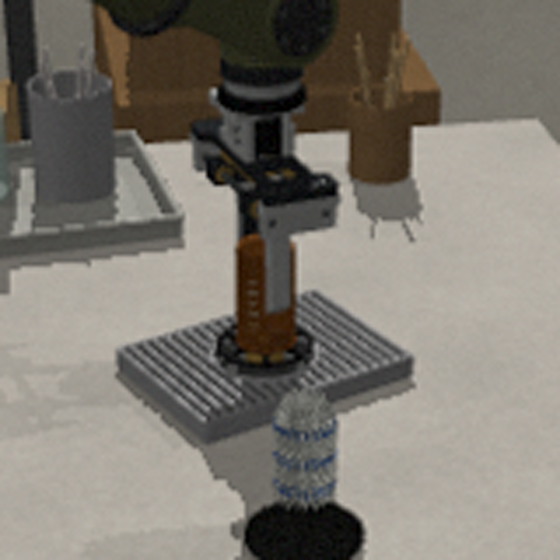

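The beaker (crop 265,295) stands upright and centred on the star (265,350), which is down at its stop. The push holds at about 16 N and the tool no longer sinks.

```bash
python3 -c "
from station import ctrl
print(ctrl.hand_in())"
```

```text
the job is handed in; nothing more can be done
None
```

I washed the beaker with two strokes over the brush, lifted it off, and handed in at about 18 s with the beaker held mouth down, centred on the rinser star and pressed to its stop at about 16 N; the hand-in returned no verdict.

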